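# Press the trim ring home on a headlamp

## Robot

A 6-joint arm with a two-finger parallel gripper is mounted at the origin on a cart in front of the work surface, level with it; the furniture and walls round the work are solid. World frame = base frame: x ahead of the robot, y to its left, z up, the work surface at z = 0. Lengths are in mm, angles in degrees, forces in N, time in s.
With the tool pointing down it reaches from about 300 to 850 mm from the base axis. Payload 4.2 kg.
Tool frame: the origin (TCP) lies midway between the tips of the shut fingers; the grasp point (between the pads) lies 19 mm behind it (env.grasp_offset is the distance from the TCP to the grasp point, in mm); z points along the fingers, y is the line along which they close (so a half turn about z gives the same grasp; the last joint's range is limited). The gripper opens to 91 mm and grips with 3 to 60 N. Pads are 32 mm wide; open, the fingers measure 118 mm over their backs; the gripper's body (76 mm by 178 mm) begins 60 mm behind the grasp point.
Start: joints at [-66.062, 18.312, 89.639, -0, 72.044, -1.146], TCP at [243.775, -520.785, 213.976] pointing down, gripper open.
Joint ranges: [-177.97, 177.97], [-48.28, 115.42], [12.27, 149.76], [-77.06, 257.06], [2.81, 150.46], [-146.56, 146.56]. Speed limits (degrees/s): [147.25, 147.25, 180, 180, 180, 180].

## Interface

Orientations are given as [roll, pitch, yaw] about the fixed x, y, z axes, in that order (R = Rz(yaw) Ry(pitch) Rx(roll)).
In Python, from workcell import env, optics gives the robot as it stands. The module is installed in compiled form; this text tells all that it offers.
- The arm moves only by the tool send_rows, never from a script. Its argument "targets" is a list that holds one entry, the list of rows, each a list of 7 numbers: the turn, a rotation vector about the world's x, y, z scaled (see below), then the shift along the world's x, y, z scaled (see below), then the closure, from -1 (fully open) to 1 (shut). In form: [[[rx, ry, rz, x, y, z, gripper], ...]]. A call has 1 to 12 rows; each row shifts and turns the commanded pose from where the row before left it; what a row does not reach is not made up. The controller multiplies each number of a shift by 0.2 m and each number of a turn by pi/2 rad. A row lasts 1/10 s, in which the tool goes at most 50 mm and 8.59 degrees, less where a joint would pass 70% of its speed; a pose out of reach is approached as far as the arm can. A call with a number of a shift or a turn outside -1 to 1 is refused whole. A call with a gripper value outside its range is refused whole. The fingers move at their own pace and stop on an object; "grip_force" is the grip in N (left out, the last holds). Time passes only in rows, so rows that do not move let the fingers close. It gives the time, the measured TCP pose, the force, the opening and the grip force at its end, in the units of the state.
- env.state(): the state, without advancing time (a new reading comes with each control period).
- optics.grab_frame(name): name is "scene" or "top" or "wrist"; returns (picture, depth): 400x640x3 uint8, red, green, blue; 400x640 float32, mm along the optical axis (not along the pixel's ray), 0 where there is no reading.
- optics.camera_info(name): a dict with "camera_matrix" (3x3 intrinsics, pixels), "R" (3x3) and "t" (3): a world point X has camera coordinates R X + t; the wrist camera has in their place "mount" (4x4, takes a point from camera to tool coordinates, whose origin is the TCP and whose axes are the flange's). Camera axes: x right, y down, z forward; pixel columns grow to the right and rows downward; lengths in mm; the calibration is good to about 2 mm. A picture is of the moment at which its call begins: read the wrist's pose just before it. camera_info takes no time and is no camera call.
- env.job_done(): hands the job in; it is judged then, once.
Trained networks look in the newest picture that a camera, given by its name, has taken for a name from the list of things; names that differ only in an ending like _2 or _b are one class to them, and where a whole thing is asked for, a point or a joint stands for the part that bears it (a point fixed in the world has none). Each returns a list of dicts, best first, with "conf" (0 to 1); they miss things now and then, are a little off and sometimes report something else, mostly with a low value. They report only what shows in the picture. A call takes as long as a camera call.
- optics.silhouettes(camera, name): "mask" (400x640 bool, what is visible of it) and "at" ([column, row] in pixels, amid what is visible of it).
- optics.place_of(camera, name): "at" ([column, row] in pixels: a listed point, or the origin of a listed thing).
The state is a dict: "time_s": time; "qpos": joint angles; "qvel": joint speeds; "effort": joint torques, N m; "ee_pos": TCP position; "ee_rot": TCP orientation; "force": force on the tool from outside, world axes, zero at the start; "torque": the same for the moment, N m; "gripper_width": finger opening in mm; "gripper_force": force on a finger pad.
Only numpy, scipy, OpenCV 4.12 (cv2) and the standard library are available. Lean on these libraries where they do the work, as an engineer would, in place of code of your own. Each camera call takes 0.05 s, during which the arm holds its last target. There are 200 camera calls.

## Task

The headlamp's bright trim ring is only part of the way on and sits crooked. Starting at its brass lug, run your fingertips round the ring clockwise (seen from above) and back to the lug, pressing it gently down as you go, until it is fully home all the way round; then come away. Do not press on the glass, do not pull the ring up, and leave the other things on the bench where they are.

Things in the scene. Friction and masses are not known exactly. Their poses are not given: they have to be found in the camera images.
- headlamp: Round motorcycle headlamp, face up: black bucket, 141 mm across, in a dark steel fork bracket bolted to the bench; fixed. Ears at its +y and -y, 167 mm over the bolts, 79 mm high, below the ring; foot plate reaches 87 mm to -x (the lug's side). Origin: on the bench under the lamp's middle; z up. Lip that seats the ring: 107 mm above the origin. A thin bright bead lies just below the ring's skirt when home.
- trim_ring: Bright push-on ring round the glass: 150 mm outside, 116 mm opening, top 17 mm wide, 7 mm thick; brass lug 20 mm wide stands 12 mm out. Origin: centre of the top's underside, 107 mm above the lamp's origin when home. Starts 8 to 10 mm too high there, tilted up to 0.08 rad. Only slides and tilts; stays as left. Pressed at a side with 5 to 10 N, that side sinks, the middle by half, the far side hardly moves.
- ring_1 (a point): Point on the trim ring's top face, midway across its width, 66 mm from the centre, beside the brass lug (the lamp's -x side). 114 mm above the lamp's origin when the ring is home there.
- ring_2 (a point): Point on the trim ring's top face, midway across its width, 66 mm from the centre, 60 degrees clockwise round from the lug, seen from above. 114 mm above the lamp's origin when the ring is home there.
- ring_3 (a point): Point on the trim ring's top face, midway across its width, 66 mm from the centre, 120 degrees clockwise round from the lug, seen from above. 114 mm above the lamp's origin when the ring is home there.
- ring_4 (a point): Point on the trim ring's top face, midway across its width, 66 mm from the centre, 180 degrees clockwise round from the lug, seen from above. 114 mm above the lamp's origin when the ring is home there.
- ring_5 (a point): Point on the trim ring's top face, midway across its width, 66 mm from the centre, 240 degrees clockwise round from the lug, seen from above. 114 mm above the lamp's origin when the ring is home there.
- ring_6 (a point): Point on the trim ring's top face, midway across its width, 66 mm from the centre, 300 degrees clockwise round from the lug, seen from above. 114 mm above the lamp's origin when the ring is home there.
- lamp_glass: The clear, slightly domed glass inside the ring, fixed to the lamp; 115 mm of it shows. Its origin is at the middle of the lamp, at the height of the lip; the glass stands 1 mm above the lip at the ring's inner edge and 6 mm above it in the middle, so 6 mm and 1 mm lower than the top of the ring when that is home. Must not be pressed.
- red_lens: Bystander: clear domed round lens on a bright base, 116 mm across, 64 high. Origin at the centre of its underside.
- tail_lamp: Bystander: oblong lamp, dark base under a clear cover, 92x156x52 mm. Origin at the centre of its underside.
- speedo: Bystander: round white instrument pot with a dark face, 90 mm across, 67 high. Origin at the centre of its underside.
- screwdriver_a: Bystander: grey screwdriver lying flat, 215 mm long, 20 high. Origin at the centre of its underside.
- tape_roll: Bystander: roll of black tape lying flat, 66 mm across, 19 high. Origin at the centre of its underside.
- piston_1: Bystander: bright alloy piston standing upright, 60 mm across, 54 high. Origin at the centre of its underside.
- bearing_1: Bystander: steel ball bearing lying flat, 47 mm across, 14 high. Origin at the centre of its underside.
- brake_pad_2: Bystander: dark brake pad lying flat, 42x84x12 mm. Origin at the centre of its underside.

How it is judged (in metres and radians):
On the way, in this order (a step that is already met when the one before it is completed fails the run):
1. fingertips press the ring at the lug (horizontal distance between the grasp point and ring_1 below 0.028 m and contact force between the fingers and trim_ring above 0.5 N), for 0.1 s.
2. fingertips press the ring 60 degrees clockwise from the lug (horizontal distance between the grasp point and ring_2 below 0.028 m and contact force between the fingers and trim_ring above 0.5 N), for 0.1 s.
3. fingertips press the ring 120 degrees clockwise from the lug (horizontal distance between the grasp point and ring_3 below 0.028 m and contact force between the fingers and trim_ring above 0.5 N), for 0.1 s.
4. fingertips press the ring 180 degrees clockwise from the lug (horizontal distance between the grasp point and ring_4 below 0.028 m and contact force between the fingers and trim_ring above 0.5 N), for 0.1 s.
5. fingertips press the ring 240 degrees clockwise from the lug (horizontal distance between the grasp point and ring_5 below 0.028 m and contact force between the fingers and trim_ring above 0.5 N), for 0.1 s.
6. fingertips press the ring 300 degrees clockwise from the lug (horizontal distance between the grasp point and ring_6 below 0.028 m and contact force between the fingers and trim_ring above 0.5 N), for 0.1 s.
7. fingertips press the ring at the lug again (all of step 1), for 0.1 s.
At the end, for the whole second after the job is handed in: The trim ring is home all round: each of its six marked points is less than 2.5 mm above its height when home (114 mm above the lamp's origin), and the ring is at rest (z of each of ring_1, ring_2, ring_3, ring_4, ring_5, ring_6 in the frame of headlamp below 0.1165 m and linear speed of trim_ring below 0.01 m/s); the robot touches nothing.
It fails at once if the glass is pressed (more than 3 N) (contact force between any of the fingers, the arm and lamp_glass above 3 N).
It fails at once if the ring is pressed roughly (more than 45 N) (contact force between any of the fingers, the arm and trim_ring above 45 N).
It fails at once if the ring is pulled up or prised off (its middle 12 mm, or a side 24 mm, above home) (z of trim_ring in the frame of headlamp above 0.119 m or z of any of ring_1, ring_2, ring_3, ring_4, ring_5, ring_6 in the frame of headlamp above 0.138 m).
It fails at once if a bystander is shifted by more than 20 mm or picked up (distance of any of red_lens, tail_lamp, speedo, screwdriver_a, tape_roll, piston_1, bearing_1, brake_pad_2 from where it was at the start of the episode above 0.02 m).
It also fails if it takes over 61 s, if anything falls off the work surface, if the arm or the gripper's body presses on something with over 40 N, if the wrist force passes 120 N, or if a joint passes its speed limit or range.

## Working session

There is one attempt and no reset: what is moved stays moved. The work goes in short steps, Python scripts to look and compute and a tool call to move; the robot and the scene stay as the last step left them, time stands still between calls to the robot, and variables do not carry over. Pictures are saved under pics/ and viewed, at most 10 in all, crops included, and the job is handed in when it is done.

Besides the shell and the picture viewer there is one more tool, called after "Call:" in YAML: its name, and indented under it one key for each argument. send_rows: Moves the arm, as the interface text tells. Its arguments: {"type":"object","properties":{"targets":{"type":"array"},"grip_force":{"type":"number"}},"required":["targets"]}

```bash
mkdir -p pics
cat > h.py <<'E'
import numpy as np, cv2
from workcell import env, optics
def world(cam,uv,d):
    i=optics.camera_info(cam);K=np.array(i["camera_matrix"]);R=np.array(i["R"]);t=np.array(i["t"]).ravel()
    uv=np.atleast_2d(uv).astype(float);d=np.atleast_1d(d)
    p=np.c_[(uv[:,0]-K[0,2])/K[0,0],(uv[:,1]-K[1,2])/K[1,1],np.ones(len(uv))]*d[:,None]
    return (p-t)@R
def at_z(cam,uv,z):
    a,b=world(cam,uv,500.),world(cam,uv,1000.)
    return (a+(b-a)*(z-a[:,2:])/(b[:,2:]-a[:,2:]))[0]
E
python3 - <<'E'
from h import *
s=env.state();print(s)
for c in("top","scene"):
    im,d=optics.grab_frame(c);cv2.imwrite(f"pics/{c}0.png",im[:,:,::-1])
    np.save(f"{c}_d.npy",d);np.save(f"{c}_i.npy",im)
    for n in("trim_ring","ring_1","ring_2","ring_3","ring_4","ring_5","ring_6","lamp_glass"):
        print(c,n,[(np.round(o["at"]),round(o["conf"],2),np.round(at_z(c,o["at"],122))) for o in optics.place_of(c,n)[:2]])
    o=optics.silhouettes(c,"trim_ring")
    if o:
        m=o[0]["mask"];np.save(f"{c}_m.npy",m);v,u=np.nonzero(m&(d>0));P=world(c,np.c_[u,v],d[v,u])
        print(c,o[0]["conf"],len(P),np.percentile(P,[2,25,50,75,98],axis=0).round(1))
E
```

```text
{'time_s': 0.0, 'qpos': array([-6.60614998e+01,  1.83496871e+01,  8.97077140e+01,  8.20956265e-04,
        7.20440942e+01, -1.14400375e+00]), 'qvel': array([ 0.06894226, -0.02878262, -0.05389553,  0.09956459,  0.04006459,
        0.0100603 ]), 'effort': array([ 5.23183062e-04, -4.12460268e+01, -2.31975782e+01,  7.26906513e-02,
        4.56985726e-02, -1.45488543e-04]), 'ee_pos': array([ 243.56625154, -520.28944083,  213.13101697]), 'ee_rot': array([-1.79898541e+02, -2.80674834e-03,  2.50822477e+01]), 'force': array([-0.05188086,  0.3384175 ,  0.63991877]), 'torque': array([ 0.00465555,  0.01542265, -0.02304373]), 'gripper_force': 0.0, 'gripper_width': 90.96035065151194}
top trim_ring [(array([360., 218.]), 0.71, array([ 478., -136.,  122.])), (array([308., 154.]), 0.21, array([669.,  11., 122.]))]
top ring_1 [(array([321., 206.]), 0.73, array([516., -25., 122.])), (array([353., 179.]), 0.68, array([ 592., -119.,  122.]))]
top ring_2 [(array([321., 206.]), 0.73, array([516., -25., 122.])), (array([353., 179.]), 0.68, array([ 592., -119.,  122.]))]
top ring_3 [(array([321., 206.]), 0.7
[... 1152 characters left out ...]
., 194.]), 0.78, array([524., -20., 122.])), (array([339., 216.]), 0.78, array([ 465., -145.,  122.]))]
scene ring_4 [(array([311., 194.]), 0.78, array([524., -20., 122.])), (array([339., 216.]), 0.78, array([ 465., -145.,  122.]))]
scene ring_5 [(array([311., 194.]), 0.78, array([524., -20., 122.])), (array([339., 216.]), 0.78, array([ 465., -145.,  122.]))]
scene ring_6 [(array([311., 194.]), 0.78, array([524., -20., 122.])), (array([339., 216.]), 0.78, array([ 465., -145.,  122.]))]
scene lamp_glass [(array([331., 205.]), 0.83, array([504., -98., 122.]))]
scene 0.63 815 [[ 454.5 -166.5   93.1]
 [ 467.8 -143.2  109.6]
 [ 495.4 -105.5  118. ]
 [ 556.   -61.1  121.5]
 [ 600.5  -27.2  126.1]]
```

Run:
```python
from h import *
im=np.load("top_i.npy");d=np.load("top_d.npy");m=np.load("top_m.npy")
a=cv2.resize(im[150:260,270:430,::-1],(800,550),interpolation=cv2.INTER_CUBIC);cv2.imwrite("pics/topc.png",a)
cv2.imwrite("pics/full.png",np.vstack([cv2.resize(np.load(f"{c}_i.npy")[:,:,::-1],(480,300)) for c in("top","scene")]))
v,u=np.nonzero(m&(d>0));P=world("top",np.c_[u,v],d[v,u]);P=P[(P[:,2]>112)&(P[:,2]<140)]
(c,r,_)=cv2.minAreaRect(P[:,:2].astype(np.float32));print(c,r,cv2.minEnclosingCircle(P[:,:2].astype(np.float32)),len(P))
from scipy.optimize import least_squares
f=least_squares(lambda q:np.hypot(P[:,0]-q[0],P[:,1]-q[1])-66,[530,-98],loss="soft_l1");print(f.x)
A=np.c_[P[:,:2]-f.x,np.ones(len(P))];k=least_squares(lambda q:A@q-P[:,2],[0,0,122],loss="soft_l1").x;print("plane",k)
```

```text
(531.382568359375, -95.60980224609375) (148.4399871826172, 148.02890014648438) ((525.0744018554688, -92.75579833984375), 80.73091888427734) 860
[530.03832147 -95.2865196 ]
plane [1.67202479e-02 3.16775123e-02 1.20893959e+02]
```

View pics/topc.png

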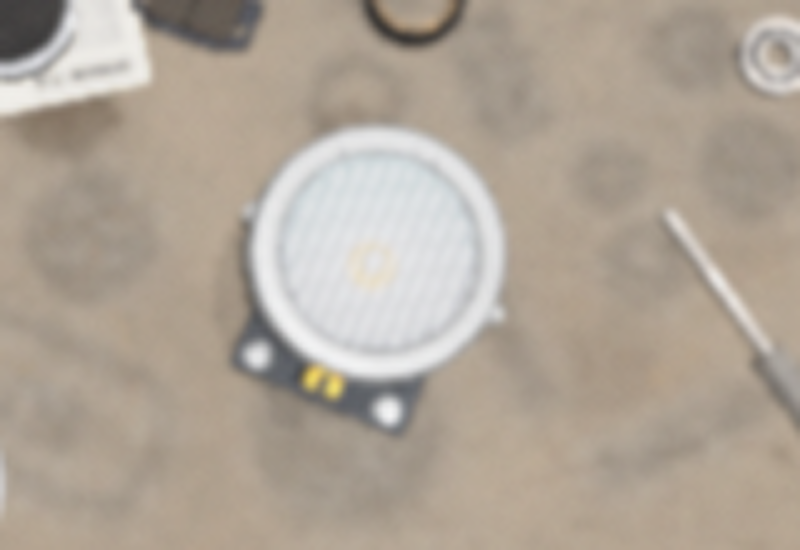

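View pics/full.png

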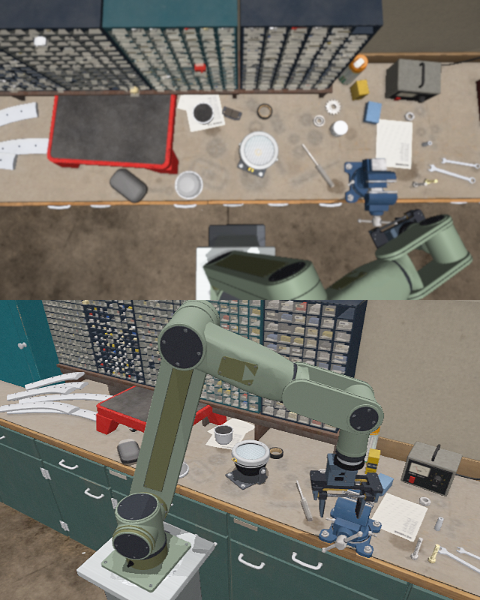

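The ring's centre is near crop pixel (376,252), which is about (531,-96) mm. The lug is at crop (323,383), so its azimuth is about 158° in the world frame. The ear bolts at (250,210) and (497,313) agree with that. Bystanders are clear of the lamp and all below 70 mm.

Call:
send_rows:
  targets:
    - [[0, 0, 0, 0, 0, 0.1, 1], [0, 0, 0, 0.1, 0.205, 0, 1], [0, 0, 0, 0.1, 0.205, 0, 1], [0, 0, 0, 0.1, 0.205, 0, 1], [0, 0, 0, 0.1, 0.205, 0, 1], [0, 0, 0, 0.1, 0.205, 0, 1], [0, 0, 0, 0.1, 0.205, 0, 1], [0, 0, 0, 0.1, 0.205, 0, 1], [0, 0, 0, 0.1, 0.205, 0, 1], [0, 0, 0, 0.1, 0.205, 0, 1], [0, 0, 0, 0.1, 0.205, 0, 1], [0, 0, 0, 0.1, 0.205, 0, 1]]
  grip_force: 20

```text
time_s: 2.2
ee_pos: [464.3, -68.0, 234.3]
ee_rot: [180.0, -0.0, 25.1]
force: [0.5, -0.8, -0.4]
gripper_width: 0.9
gripper_force: 0.0
```

Run:
```python
from h import *
from scipy.spatial.transform import Rotation as Ro
from scipy.optimize import least_squares
s=env.state();im,d=optics.grab_frame("wrist");cv2.imwrite("pics/w1.png",im[:,:,::-1])
i=optics.camera_info("wrist");K=np.array(i["camera_matrix"]);M=np.array(i["mount"])
def W(u,v):
    z=d[v,u];p=np.c_[(u-K[0,2])/K[0,0]*z,(v-K[1,2])/K[1,1]*z,z]
    return (p@M[:3,:3].T+M[:3,3])@Ro.from_euler("xyz",s["ee_rot"],degrees=True).as_matrix().T+s["ee_pos"]
o=optics.silhouettes("wrist","trim_ring")
print([(x["conf"],x["mask"].sum()) for x in o])
m=o[0]["mask"]&(d>0);v,u=np.nonzero(m);P=W(u,v);k=(P[:,2]>110)&(P[:,2]<140);P=P[k]
f=least_squares(lambda q:np.hypot(P[:,0]-q[0],P[:,1]-q[1])-66,[531,-96],loss="soft_l1").x
A=np.c_[P[:,:2]-f,np.ones(len(P))];print(f,len(P),least_squares(lambda q:A@q-P[:,2],[0,0,122],loss="soft_l1").x)
hsv=cv2.cvtColor(im,cv2.COLOR_RGB2HSV);b=(hsv[:,:,0]>15)&(hsv[:,:,0]<35)&(hsv[:,:,1]>130)&(hsv[:,:,2]>90)&(d>0)
v,u=np.nonzero(b);Q=W(u,v);r=np.hypot(*(Q[:,:2]-f).T);q=Q[(r>70)&(r<95)&(Q[:,2]>90)];L=np.median(q,axis=0)
print("lug",L,len(q),np.degrees(np.arctan2(*(L[:2]-f)[::-1])))
```

```text
[(0.61, np.int64(10415)), (0.2, np.int64(717))]
[531.45365886 -91.80172675] 10132 [1.62749723e-02 3.52965046e-02 1.23203910e+02]
lug [474.09225432 -33.65258047 342.84770304] 2052 134.60926878903626
```

View pics/w1.png

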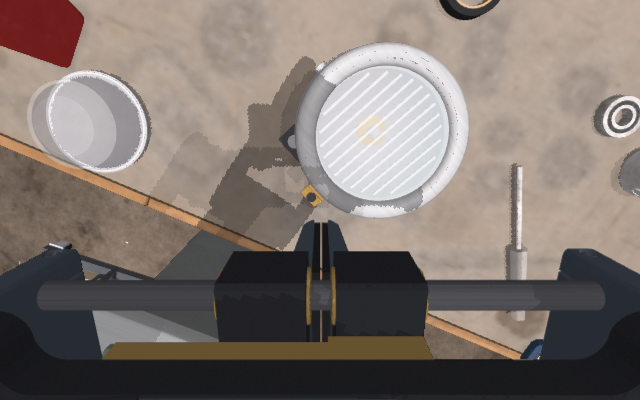

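The wrist view has the lug at (311,196) and the ring centre at (382,131). That gives an azimuth of about 157.5°, which matches, and the fingers are over the lug side. Next I descend to just above the ring.

Call:
send_rows:
  targets:
    - [[0, 0, 0, 0, 0, -0.15, 1], [0, 0, 0, 0, 0, -0.15, 1], [0, 0, 0, 0, 0, -0.15, 1], [0, 0, 0, 0, 0, -0.07, 1], [0, 0, 0, 0, 0, 0, 1], [0, 0, 0, 0, 0, 0, 1]]

```text
time_s: 2.9
ee_pos: [464.0, -70.3, 130.4]
ee_rot: [180.0, -0.0, 25.1]
force: [0.9, -0.1, 0.4]
gripper_width: 0.8
gripper_force: 0.0
```

Call:
send_rows:
  targets:
    - [[0, 0, 0, 0, 0, -0.01, 1], [0, 0, 0, 0, 0, -0.01, 1], [0, 0, 0, 0, 0, -0.01, 1], [0, 0, 0, 0, 0, -0.01, 1], [0, 0, 0, 0, 0, 0, 1], [0, 0, 0, 0, 0, 0, 1]]

```text
time_s: 3.5
ee_pos: [464.0, -69.8, 122.1]
ee_rot: [180.0, -0.0, 25.1]
force: [0.6, -0.1, 0.7]
gripper_width: 0.6
gripper_force: 0.5
```

Call:
send_rows:
  targets:
    - [[0, 0, 0, 0, 0, -0.006, 1], [0, 0, 0, 0, 0, -0.006, 1], [0, 0, 0, 0, 0, -0.006, 1], [0, 0, 0, 0, 0, 0, 1]]

```text
time_s: 3.9
ee_pos: [463.9, -69.7, 118.3]
ee_rot: [180.0, -0.0, 25.1]
force: [-0.1, 0.1, 1.6]
gripper_width: 0.7
gripper_force: 0.6
```

Call:
send_rows:
  targets:
    - [[0, 0, 0, 0, 0, -0.005, 1], [0, 0, 0, 0, 0, -0.005, 1], [0, 0, 0, 0, 0, 0, 1], [0, 0, 0, 0, 0, 0, 1]]

```text
time_s: 4.3
ee_pos: [463.7, -69.8, 116.2]
ee_rot: [-180.0, 0.0, 25.1]
force: [-0.0, 0.4, 0.5]
gripper_width: 0.9
gripper_force: 0.4
```

Call:
send_rows:
  targets:
    - [[0, 0, 0, 0, 0, -0.005, 1], [0, 0, 0, 0, 0, -0.005, 1], [0, 0, 0, 0, 0, 0, 1]]

```text
time_s: 4.6
ee_pos: [463.8, -69.7, 114.7]
ee_rot: [180.0, -0.0, 25.1]
force: [0.1, 0.6, 4.8]
gripper_width: 0.7
gripper_force: 2.3
```

Run:
```python
from h import *
print(env.state()["force"],env.state()["ee_pos"]);im,d=optics.grab_frame("wrist");cv2.imwrite("pics/w2.png",im[:,:,::-1])
```

```text
[0.14155221 0.60443746 4.80914821] [463.8068555  -69.68809959 114.71139931]
```

View pics/w2.png

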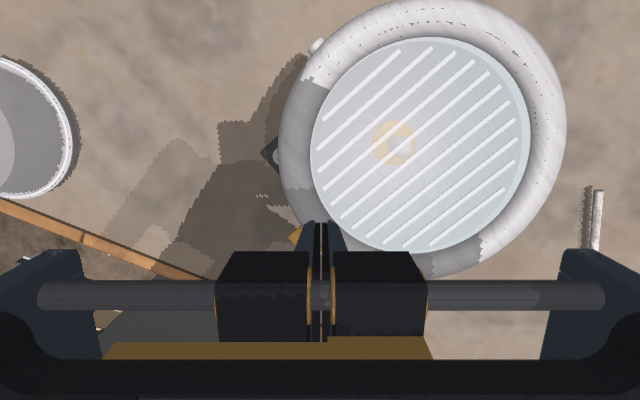

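Fingertips at (322,222) sit on the ring next to the lug at (294,235), and contact is 4.8 N. I'll press further here.

Call:
send_rows:
  targets:
    - [[0, 0, 0, 0, 0, -0.005, 1], [0, 0, 0, 0, 0, 0, 1], [0, 0, 0, 0, 0, 0, 1]]

```text
time_s: 4.95
ee_pos: [463.9, -69.6, 114.1]
ee_rot: [180.0, -0.0, 25.1]
force: [-2.5, 1.2, 7.6]
gripper_width: 0.9
gripper_force: 4.0
```

Call:
send_rows:
  targets:
    - [[0, 0, 0, 0, 0, -0.005, 1], [0, 0, 0, 0, 0, 0, 1], [0, 0, 0, 0, 0, 0, 1]]

```text
time_s: 5.25
ee_pos: [463.9, -69.6, 113.8]
ee_rot: [180.0, -0.1, 25.1]
force: [-3.1, 2.4, 12.0]
gripper_width: 0.6
gripper_force: 6.5
```

Call:
send_rows:
  targets:
    - [[0, 0, 0, 0, 0, -0.005, 1], [0, 0, 0, 0, 0, 0, 1], [0, 0, 0, 0, 0, 0, 1]]

```text
time_s: 5.55
ee_pos: [464.0, -69.6, 113.5]
ee_rot: [180.0, -0.1, 25.1]
force: [-4.1, 2.1, 18.5]
gripper_width: 0.7
gripper_force: 9.4
```

Call:
send_rows:
  targets:
    - [[0, 0, 0, 0, 0, 0.1, 1], [0, 0, 0, 0.1, 0.08, 0, 1], [0, 0, 0, 0.1, 0.08, 0, 1], [0, 0, 0, 0.085, 0.075, 0, 1], [0, 0, 0, 0, 0, 0, 1], [0, 0, 0, 0, 0, -0.01, 1], [0, 0, 0, 0, 0, -0.01, 1], [0, 0, 0, 0, 0, -0.01, 1], [0, 0, 0, 0, 0, -0.01, 1], [0, 0, 0, 0, 0, 0, 1], [0, 0, 0, 0, 0, 0, 1]]

```text
time_s: 6.65
ee_pos: [520.6, -23.0, 123.4]
ee_rot: [180.0, 0.0, 25.1]
force: [-0.3, -0.0, -0.2]
gripper_width: 0.3
gripper_force: 0.0
```

Call:
send_rows:
  targets:
    - [[0, 0, 0, 0, 0, -0.01, 1], [0, 0, 0, 0, 0, -0.01, 1], [0, 0, 0, 0, 0, -0.01, 1], [0, 0, 0, 0, 0, 0, 1], [0, 0, 0, 0, 0, 0, 1]]

```text
time_s: 7.15
ee_pos: [520.8, -22.8, 117.3]
ee_rot: [180.0, 0.0, 25.1]
force: [-1.4, -0.9, 0.2]
gripper_width: 0.5
gripper_force: 0.0
```

Call:
send_rows:
  targets:
    - [[0, 0, 0, 0, 0, -0.006, 1], [0, 0, 0, 0, 0, -0.006, 1], [0, 0, 0, 0, 0, -0.006, 1], [0, 0, 0, 0, 0, 0, 1], [0, 0, 0, 0, 0, 0, 1]]

```text
time_s: 7.65
ee_pos: [521.1, -22.7, 114.3]
ee_rot: [180.0, -0.1, 25.1]
force: [-0.7, 0.5, 5.1]
gripper_width: 0.6
gripper_force: 2.3
```

Call:
send_rows:
  targets:
    - [[0, 0, 0, 0, 0, -0.006, 1], [0, 0, 0, 0, 0, -0.006, 1], [0, 0, 0, 0, 0, 0, 1], [0, 0, 0, 0, 0, 0, 1]]

```text
time_s: 8.05
ee_pos: [521.3, -22.7, 113.6]
ee_rot: [179.9, -0.1, 25.1]
force: [-3.1, 0.7, 15.9]
gripper_width: 0.3
gripper_force: 7.9
```

```bash
cat > chk.py <<'E'
from h import *
from scipy.optimize import least_squares
s=env.state();print(s["force"].round(1),s["ee_pos"].round(1),s["torque"].round(2))
for c in("top","scene"):
    im,d=optics.grab_frame(c);cv2.imwrite(f"pics/{c}_{s['time_s']:.1f}.png",im[:,:,::-1])
    for o in optics.silhouettes(c,"trim_ring")[:1]:
        v,u=np.nonzero(o["mask"]&(d>0));P=world(c,np.c_[u,v],d[v,u])-[531,-94,0]
        r=np.hypot(P[:,0],P[:,1]);P=P[(r>60)&(r<74)&(P[:,2]>105)&(P[:,2]<140)]
        a=np.degrees(np.arctan2(P[:,1],P[:,0]))
        print(c,o["conf"],len(P),[(k+1,round(float(np.median(z)),1),len(z)) for k in range(6) for z in [P[np.abs((a-157.5+60*k+180)%360-180)<25,2]] if len(z)>3])
E
python3 chk.py
```

```text
[-3.1  0.7 15.9] [521.3 -22.7 113.6] [ 0.08  0.76 -0.02]
top 0.77 390 [(1, 112.9, 62), (4, 116.6, 65), (5, 116.6, 98), (6, 114.7, 99)]
scene 0.79 443 [(1, 112.6, 69), (2, 113.2, 41), (3, 112.6, 57), (4, 116.6, 46), (5, 116.1, 66), (6, 113.9, 90)]
```

Call:
send_rows:
  targets:
    - [[0, 0, 0, 0, 0, 0.08, 1], [0, 0, 0, 0.11, -0.045, 0, 1], [0, 0, 0, 0.11, -0.045, 0, 1], [0, 0, 0, 0.11, -0.045, 0, 1], [0, 0, 0, 0, 0, 0, 1], [0, 0, 0, 0, 0, -0.01, 1], [0, 0, 0, 0, 0, -0.01, 1], [0, 0, 0, 0, 0, -0.01, 1], [0, 0, 0, 0, 0, -0.01, 1], [0, 0, 0, 0, 0, -0.01, 1], [0, 0, 0, 0, 0, 0, 1]]

```text
time_s: 9.35
ee_pos: [586.4, -49.7, 117.1]
ee_rot: [-180.0, 0.0, 25.1]
force: [0.2, -0.5, -0.3]
gripper_width: 0.7
gripper_force: 0.0
```

Call:
send_rows:
  targets:
    - [[0, 0, 0, 0, 0, -0.006, 1], [0, 0, 0, 0, 0, -0.006, 1], [0, 0, 0, 0, 0, -0.006, 1], [0, 0, 0, 0, 0, 0, 1], [0, 0, 0, 0, 0, 0, 1]]

```text
time_s: 9.85
ee_pos: [587.1, -49.9, 114.3]
ee_rot: [180.0, -0.0, 25.1]
force: [-1.1, 0.6, 4.9]
gripper_width: 0.6
gripper_force: 2.2
```

Call:
send_rows:
  targets:
    - [[0, 0, 0, 0, 0, -0.006, 1], [0, 0, 0, 0, 0, -0.006, 1], [0, 0, 0, 0, 0, 0, 1], [0, 0, 0, 0, 0, 0, 1]]

```text
time_s: 10.25
ee_pos: [587.2, -49.9, 113.7]
ee_rot: [179.9, -0.1, 25.1]
force: [-3.9, -0.0, 13.8]
gripper_width: 0.5
gripper_force: 7.1
```

Call:
send_rows:
  targets:
    - [[0, 0, 0, 0, 0, 0.08, 1], [0, 0, 0, 0.02, -0.12, 0, 1], [0, 0, 0, 0.02, -0.12, 0, 1], [0, 0, 0, 0.013, -0.115, 0, 1], [0, 0, 0, 0, 0, 0, 1], [0, 0, 0, 0, 0, -0.01, 1], [0, 0, 0, 0, 0, -0.01, 1], [0, 0, 0, 0, 0, -0.01, 1], [0, 0, 0, 0, 0, -0.01, 1], [0, 0, 0, 0, 0, -0.01, 1], [0, 0, 0, 0, 0, 0, 1]]

```text
time_s: 11.35
ee_pos: [597.2, -120.4, 117.0]
ee_rot: [-180.0, 0.0, 25.1]
force: [-0.1, 0.6, -0.4]
gripper_width: 0.6
gripper_force: 0.0
```

Call:
send_rows:
  targets:
    - [[0, 0, 0, 0, 0, -0.006, 1], [0, 0, 0, 0, 0, -0.006, 1], [0, 0, 0, 0, 0, -0.006, 1], [0, 0, 0, 0, 0, 0, 1], [0, 0, 0, 0, 0, 0, 1]]

```text
time_s: 11.85
ee_pos: [597.5, -120.8, 114.2]
ee_rot: [180.0, -0.0, 25.1]
force: [-0.3, 1.1, 5.0]
gripper_width: 0.6
gripper_force: 1.9
```

Call:
send_rows:
  targets:
    - [[0, 0, 0, 0, 0, -0.006, 1], [0, 0, 0, 0, 0, -0.006, 1], [0, 0, 0, 0, 0, 0, 1], [0, 0, 0, 0, 0, 0, 1]]

```text
time_s: 12.25
ee_pos: [597.5, -120.9, 113.7]
ee_rot: [179.9, -0.1, 25.1]
force: [-2.5, 0.4, 14.2]
gripper_width: 0.5
gripper_force: 6.8
```

Call:
send_rows:
  targets:
    - [[0, 0, 0, 0, 0, 0.08, 1], [0, 0, 0, -0.1, -0.075, 0, 1], [0, 0, 0, -0.1, -0.075, 0, 1], [0, 0, 0, -0.083, -0.072, 0, 1], [0, 0, 0, 0, 0, 0, 1], [0, 0, 0, 0, 0, -0.01, 1], [0, 0, 0, 0, 0, -0.01, 1], [0, 0, 0, 0, 0, -0.01, 1], [0, 0, 0, 0, 0, -0.01, 1], [0, 0, 0, 0, 0, -0.01, 1], [0, 0, 0, 0, 0, 0, 1]]

```text
time_s: 13.35
ee_pos: [540.7, -164.9, 116.9]
ee_rot: [-180.0, 0.0, 25.1]
force: [0.6, 0.3, -0.0]
gripper_width: 0.2
gripper_force: 0.0
```

Call:
send_rows:
  targets:
    - [[0, 0, 0, 0, 0, -0.006, 1], [0, 0, 0, 0, 0, -0.006, 1], [0, 0, 0, 0, 0, -0.006, 1], [0, 0, 0, 0, 0, 0, 1], [0, 0, 0, 0, 0, 0, 1]]

```text
time_s: 13.85
ee_pos: [540.8, -165.2, 114.1]
ee_rot: [180.0, -0.0, 25.1]
force: [-0.7, 0.1, 2.3]
gripper_width: 0.3
gripper_force: 1.3
```

Call:
send_rows:
  targets:
    - [[0, 0, 0, 0, 0, -0.006, 1], [0, 0, 0, 0, 0, -0.006, 1], [0, 0, 0, 0, 0, 0, 1], [0, 0, 0, 0, 0, 0, 1]]

```text
time_s: 14.25
ee_pos: [540.9, -165.3, 113.7]
ee_rot: [179.9, -0.1, 25.1]
force: [-4.2, 1.5, 14.5]
gripper_width: 0.5
gripper_force: 7.0
```

Call:
send_rows:
  targets:
    - [[0, 0, 0, 0, 0, 0.08, 1], [0, 0, 0, -0.11, 0.045, 0, 1], [0, 0, 0, -0.11, 0.045, 0, 1], [0, 0, 0, -0.11, 0.045, 0, 1], [0, 0, 0, 0, 0, 0, 1], [0, 0, 0, 0, 0, -0.01, 1], [0, 0, 0, 0, 0, -0.01, 1], [0, 0, 0, 0, 0, -0.01, 1], [0, 0, 0, 0, 0, -0.01, 1], [0, 0, 0, 0, 0, -0.01, 1], [0, 0, 0, 0, 0, 0, 1]]

```text
time_s: 15.35
ee_pos: [474.7, -138.2, 116.9]
ee_rot: [-180.0, 0.0, 25.1]
force: [-0.9, -0.5, 0.5]
gripper_width: 0.3
gripper_force: 0.0
```

Call:
send_rows:
  targets:
    - [[0, 0, 0, 0, 0, -0.006, 1], [0, 0, 0, 0, 0, -0.006, 1], [0, 0, 0, 0, 0, -0.006, 1], [0, 0, 0, 0, 0, 0, 1], [0, 0, 0, 0, 0, 0, 1]]

```text
time_s: 15.85
ee_pos: [474.8, -138.2, 114.0]
ee_rot: [180.0, -0.0, 25.1]
force: [0.2, 0.5, 2.6]
gripper_width: -0.0
gripper_force: 1.4
```

Call:
send_rows:
  targets:
    - [[0, 0, 0, 0, 0, -0.006, 1], [0, 0, 0, 0, 0, -0.006, 1], [0, 0, 0, 0, 0, 0, 1], [0, 0, 0, 0, 0, 0, 1]]

```text
time_s: 16.25
ee_pos: [474.9, -138.2, 113.6]
ee_rot: [179.9, -0.1, 25.1]
force: [-4.8, 2.1, 16.7]
gripper_width: 0.6
gripper_force: 8.4
```

Now I go back to the lug at (464,-67), a shift of -11, +71 mm.

Call:
send_rows:
  targets:
    - [[0, 0, 0, 0, 0, 0.08, 1], [0, 0, 0, -0.02, 0.12, 0, 1], [0, 0, 0, -0.02, 0.12, 0, 1], [0, 0, 0, -0.014, 0.115, 0, 1], [0, 0, 0, 0, 0, 0, 1], [0, 0, 0, 0, 0, -0.01, 1], [0, 0, 0, 0, 0, -0.01, 1], [0, 0, 0, 0, 0, -0.01, 1], [0, 0, 0, 0, 0, -0.01, 1], [0, 0, 0, 0, 0, -0.01, 1], [0, 0, 0, 0, 0, 0, 1]]

```text
time_s: 17.35
ee_pos: [463.8, -67.4, 117.0]
ee_rot: [-180.0, 0.0, 25.1]
force: [-0.1, -0.2, -0.3]
gripper_width: 0.3
gripper_force: 0.0
```

Call:
send_rows:
  targets:
    - [[0, 0, 0, 0, 0, -0.006, 1], [0, 0, 0, 0, 0, -0.006, 1], [0, 0, 0, 0, 0, -0.006, 1], [0, 0, 0, 0, 0, 0, 1], [0, 0, 0, 0, 0, 0, 1]]

```text
time_s: 17.85
ee_pos: [464.1, -67.2, 114.0]
ee_rot: [180.0, -0.0, 25.1]
force: [-0.7, 0.3, 2.7]
gripper_width: 0.7
gripper_force: 1.4
```

Call:
send_rows:
  targets:
    - [[0, 0, 0, 0, 0, -0.006, 1], [0, 0, 0, 0, 0, -0.006, 1], [0, 0, 0, 0, 0, 0, 1], [0, 0, 0, 0, 0, 0, 1]]

```text
time_s: 18.25
ee_pos: [464.1, -67.1, 113.5]
ee_rot: [180.0, -0.1, 25.1]
force: [-6.2, 0.9, 17.9]
gripper_width: 0.3
gripper_force: 8.8
```

Now I come away straight up and out to -x/-y, then check the ring.

Call:
send_rows:
  targets:
    - [[0, 0, 0, 0, 0, 0.1, 1], [0, 0, 0, 0, 0, 0.2, 1], [0, 0, 0, 0, 0, 0.2, 1], [0, 0, 0, 0, -0.15, 0.1, 1], [0, 0, 0, 0, -0.2, 0, 1], [0, 0, 0, 0, -0.2, 0, 1], [0, 0, 0, 0, -0.2, 0, 1], [0, 0, 0, 0, -0.2, 0, 1], [0, 0, 0, 0, 0, 0, 1], [0, 0, 0, 0, 0, 0, 1]]

```text
time_s: 19.25
ee_pos: [463.6, -257.5, 230.7]
ee_rot: [-179.9, 0.0, 25.0]
force: [0.1, 0.2, -0.1]
gripper_width: 0.7
gripper_force: 0.0
```

```bash
python3 chk.py
```

```text
[ 0.1  0.2 -0.1] [ 463.6 -257.5  230.7] [0.01 0.08 0.03]
top 0.78 662 [(1, 111.9, 100), (2, 112.2, 87), (3, 112.2, 87), (4, 112.7, 94), (5, 113.5, 94), (6, 113.1, 92)]
scene 0.56 433 [(1, 112.2, 67), (2, 113.3, 50), (3, 112.2, 56), (4, 112.7, 45), (5, 112.3, 61), (6, 111.6, 82)]
```

```bash
python3 -c "
from workcell import env
print(env.job_done())"
```

```text
the job is handed in; nothing more can be done
None
```

I pressed the trim ring down at the lug, at the five points clockwise round it and at the lug again, lifting between points rather than sliding; depth readings then showed it home all round (six points level within about 2 mm), and I moved the arm clear and handed the job in, with no verdict returned.

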